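Level the counter shelf with a spirit level and the levelling foot

TASK

The little steel counter shelf slopes down towards its front. First lay the spirit level lengthwise front to back on the shelf plate, then turn the wing knob of the levelling foot at the front of the shelf until the bubble sits between the two black lines. Last, press down firmly but gently with the fingers on the middle of the level's top, and finish while still pressing it onto the shelf with the bubble between the lines; leave the other things alone.

Things in the scene. Friction and masses are not known exactly. Their poses are not given: they have to be found in the camera images.
- level_mid (a point): centre of the loose spirit level: aluminium bar with black rubber ends, 130 mm long (x), 28 wide (y), 40 high (z), 0.3 kg, upright on the counter at first. A green vial 82 mm long lies in its top along x between low side rails; the whole top may be pressed. Two black rings, 11 mm either side of the middle, are the lines. Either end may face the front.
- bubble_mid (a point): middle of the white bubble in the vial, 14 mm long, 9 mm across. It runs along the level's x to the higher side, 10.5 mm per degree of slope, at most 26 mm from the middle, and settles within about 1 s. It is between the lines when within 4 mm of the level's middle along x. It cannot be touched.
- level: the same spirit level; origin at the centre of its underside, axes as level_mid
- shelf_top (a point): centre of the shelf plate's flat upper face, about 45 mm above the counter; steel, 160 mm front to back (x points to the back, away from the knob), 150 mm wide (y), a lip 8 mm high along the back edge. It tilts about a pivot 70 mm behind this point, on a fixed stand. A tongue 30 mm wide runs from the middle of its front edge to the foot, 130 mm in front of this point.
- shelf: the moving shelf plate; origin on its pivot axis, 70 mm behind shelf_top and 10 mm below its face, x to the back
- foot_grip (a point): middle of the black wing on top of the levelling foot's screw, about 85 mm above the counter, 130 mm in front of the plate's centre: upright wing 36 mm long (x), 12 thick (y), 36 high (z), to be gripped across y from above. It turns about the vertical and does not rise. Below it: a collar 20 mm across, 60 to 68 mm above the counter, and the plate's tongue (at most 55 mm).
- foot (a joint): turn of the wing knob, rad, 0 to 4.6, growing clockwise seen from above. Clockwise raises the plate's front 0.015 rad per rad, moving the bubble 9 mm towards the front. At first the front is too low by 0.9 to 2.9 rad of the knob; the counter too is out of level, so only the bubble tells the right turn. It turns lightly (0.05 N m) and stays where left.
- cheese_shaker: bystander, glass shaker with a steel cap, 73 mm across, 119 mm high, to the right; origin under its centre
- dip_cup: bystander, white lidded dip cup, 69 mm across, 34 mm high, to the right; origin under its centre
- drink_can: bystander, drinks can, 66 mm across, 115 mm high, to the left; origin under its centre
- bell: bystander, counter bell, 82 mm across, 67 mm high, to the left; origin under its centre
Mind the look-alikes: they are no part of the job. There is more than one size of the level; the job needs the larger.

How it is judged:
On the way, in this order (a step that is already met when the one before it is completed fails the run):
1. the level lies on the shelf plate, front to back (z of level_mid in the frame of shelf_top between 0.016 and 0.024 m and horizontal distance between level_mid and shelf_top below 0.065 m and angle between the x axis of level_mid and the x axis of shelf_top, either way round below 0.2 rad and contact force between level and shelf above 0.5 N), for 0.2 s.
2. the foot has been turned until the bubble stands between the lines, the level lying on the shelf (x of bubble_mid in the frame of level_mid between -0.004 and 0.004 m and angle between shelf_top's own z axis and vertical below 0.008 rad and z of level_mid in the frame of shelf_top below 0.024 m and contact force between level and shelf above 0.5 N), for 0.4 s.
At the end, for the whole second after the job is handed in: the level lies on the plate front to back (within 0.2 rad, its middle within 65 mm of the plate's), the bubble within 4 mm of its middle, the plate level within 0.008 rad; the fingers press it: 2 N or more from them, 4.5 to 40 N (weight included) between level and plate (x of bubble_mid in the frame of level_mid between -0.004 and 0.004 m and angle between shelf_top's own z axis and vertical below 0.008 rad and z of level_mid in the frame of shelf_top between 0.016 and 0.024 m and horizontal distance between level_mid and shelf_top below 0.065 m and angle between the x axis of level_mid and the x axis of shelf_top, either way round below 0.2 rad and linear speed of level below 0.01 m/s and contact force between the fingers and level above 2 N and contact force between level and shelf between 4.5 and 40 N); the arm keeps its last pose, push and grip.
It fails at once if the level is pressed onto the shelf with more than 60 N (contact force between level and shelf above 60 N).
It fails at once if a bystander is knocked away (distance of any of cheese_shaker, dip_cup, drink_can, bell from where it was at the start of the episode above 0.02 m).
It also fails if it takes over 69 s, if anything falls off the work surface, if the arm or the gripper's body presses on something with over 40 N, if the wrist force passes 120 N, or if a joint passes its speed limit or range.

ROBOT

A 6-joint arm with a two-finger parallel gripper is mounted at the origin on a cart in front of the work surface, level with it; the furniture and walls round the work are solid. World frame = base frame: x ahead of the robot, y to its left, z up, the work surface at z = 0. Lengths are in m, angles in rad, forces in N, time in s.
With the tool pointing down it reaches from about 0.35 to 0.85 m from the base axis. Payload 8.1 kg.
Tool frame: the origin (TCP) lies at the centre of the arm's flange, where the gripper is bolted on; the fingertips stand 186 mm ahead of it and the grasp point (between the pads) lies 167 mm ahead of it; z points along the fingers, y is the line along which they close (so a half turn about z gives the same grasp; the last joint's range is limited). The gripper opens to 93 mm and grips with 3 to 60 N. Pads are 15 mm wide; open, the fingers measure 128 mm over their backs; the gripper's body (75 mm by 188 mm) begins 65 mm behind the grasp point.
Start: joints at [1.216, 0.13, 1.488, -0, 1.523, -0.085], TCP at [0.16, 0.578, 0.405] pointing down, gripper open.
Joint ranges: [-2.96, 2.96], [-0.89, 2.26], [0.02, 2.5], [-1.34, 4.48], [0, 2.73], [-2.66, 2.66]. Speed limits (rad/s): [2.39, 2.39, 2.79, 3.14, 3.14, 3.14].

INTERFACE

Orientations are given as a rotation vector (axis times angle).
In Python, from plant import robot gives the robot as it stands.
- The arm moves only by the tool apply_moves, never from a script. Its argument "series" is a list of rows, each a list of 2 entries, a list of its own where there are three numbers: the shift along the tool's x, y, z in mm, then the turn, a rotation vector about the tool's x, y, z in rad. A call has 1 to 12 rows; each row shifts and turns the commanded pose from where the row before left it, along the tool's axes as they then stand; what a row does not reach is not made up. A row lasts 1/12 s, in which the tool goes at most 41.7 mm and 7.16 degrees, less where a joint would pass 70% of its speed; a pose out of reach is approached as far as the arm can. A call is refused whole if a number of a shift passes 41.7 or a number of a turn 0.125, either way. A call with a gripper value outside its range is refused whole. "claw" is the opening, from 0 (shut) to 1 (fully open), set as the call begins (left out, the last holds). The fingers move at their own pace and stop on an object; "newtons" is the grip in N (left out, the last holds). Time passes only in rows, so rows that do not move let the fingers close. It gives the time, the measured TCP pose, the force, the opening and the grip force at its end, in the units of the state.
- robot.read_state(): the state, without advancing time (a new reading comes with each control period).
- robot.read_camera(name): name is "scene" or "top" or "wrist"; returns (picture, depth): 384x512x3 uint8, blue, green, red; 384x512 float32, m along the optical axis (not along the pixel's ray), 0 where there is no reading.
- robot.calibration(name): a dict with "fx", "fy", "cx", "cy" (pixels), "extrinsics" (4x4, takes a point from world to camera coordinates). Camera axes: x right, y down, z forward; pixel columns grow to the right and rows downward; lengths in m; the calibration is good to about 2 mm. A picture is of the moment at which its call begins: read the wrist's pose just before it. calibration takes no time and is no camera call; for the wrist camera it gives the pose at the moment of the call.
- robot.close_job(): hands the job in; it is judged then, once.
The state is a dict: "t": time; "q": joint angles; "dq": joint speeds; "joint_torque": joint torques, N m; "tool_pos": TCP position; "orientation": TCP orientation; "force": force on the tool from outside, world axes, zero at the start; "wrist_torque": the same for the moment, N m; "opening": finger opening in m; "gripper_force": force on a finger pad.
Only numpy, scipy, OpenCV 4.12 (cv2) and the standard library are available. Lean on these libraries where they do the work, as an engineer would, in place of code of your own. Each camera call takes 0.05 s, during which the arm holds its last target. There are 200 camera calls.

## Working session

There is one attempt and no reset: what is moved stays moved. The work goes in short steps, Python scripts to look and compute and a tool call to move; the robot and the scene stay as the last step left them, time stands still between calls to the robot, and variables do not carry over. Pictures are saved under pics/ and viewed, at most 13 in all, crops included, and the job is handed in when it is done.

Besides the shell and the picture viewer there is one more tool, called after "Call:" by a JSON object that holds its "name" and its "arguments", one argument or row to a line. apply_moves: Moves the arm, as the interface text tells. Its arguments: {"type":"object","properties":{"series":{"type":"array"},"claw":{"type":"number"},"newtons":{"type":"number"}},"required":["series"]}

```bash
ls; mkdir -p pics; cat > h.py <<'E'
import numpy as np, cv2
from plant import robot
def grab(n):
    c=robot.calibration(n); im,d=robot.read_camera(n); return np.array(im),np.array(d),c
def pts(d,c):
    v,u=np.mgrid[:d.shape[0],:d.shape[1]]
    P=np.stack([(u-c['cx'])/c['fx']*d,(v-c['cy'])/c['fy']*d,d],-1)
    E=np.array(c['extrinsics']); return (P-E[:3,3])@E[:3,:3]
def ray(u,v,c,z):
    E=np.array(c['extrinsics']);R=E[:3,:3];o=-R.T@E[:3,3]
    r=R.T@np.array([(u-c['cx'])/c['fx'],(v-c['cy'])/c['fy'],1]); return o+r*(z-o[2])/r[2]
E
python3 - <<'E'
from h import *
print(robot.read_state())
for n in ['scene','top']:
    im,d,c=grab(n); cv2.imwrite(f'pics/{n}0.png',im); np.savez(f'{n}0',im=im,d=d,**c)
    E=np.array(c['extrinsics']); print(n,c['fx'],-E[:3,:3].T@E[:3,3],E[2,:3])
E
```

```text
pics
{'t': 0.0, 'q': array([ 1.21562980e+00,  1.31145064e-01,  1.48928876e+00, -1.45089725e-05,
        1.52297285e+00, -8.53829938e-02]), 'dq': array([-2.43140029e-05, -6.61980450e-04,  1.36289208e-03,  4.85128157e-04,
       -1.31508162e-03,  1.45549595e-03]), 'joint_torque': array([-2.43001588e-03, -5.59820223e+01, -4.91764069e+01,  7.67360651e-02,
        3.49992164e-02, -2.25435488e-04]), 'tool_pos': array([0.15980506, 0.57808958, 0.40369154]), 'orientation': array([-4.22438326e-01, -3.11267427e+00,  2.78525423e-03]), 'force': array([ 0.66345396, -0.69759266, -0.60612006]), 'wrist_torque': array([-0.05236742, -0.05631091, -0.02919056]), 'gripper_force': 0.0, 'opening': 0.09315962383264616}
scene 485.6697280993471 [-0.1565202  -0.72123008  1.20946217] [ 0.45876241  0.48171676 -0.74664986]
top 425.49598234409774 [2.04098146e-01 1.08811974e-03 1.31918335e+00] [ 0.26828876  0.0182763  -0.96316515]
```

View pics/scene0.png

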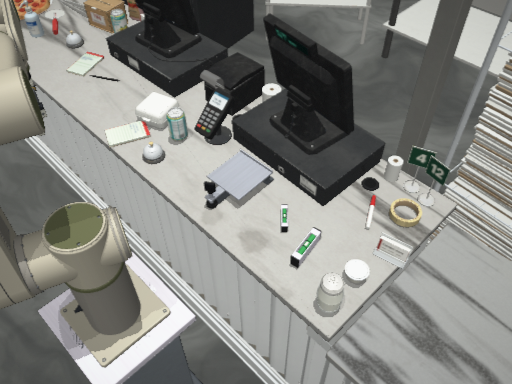

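View pics/top0.png

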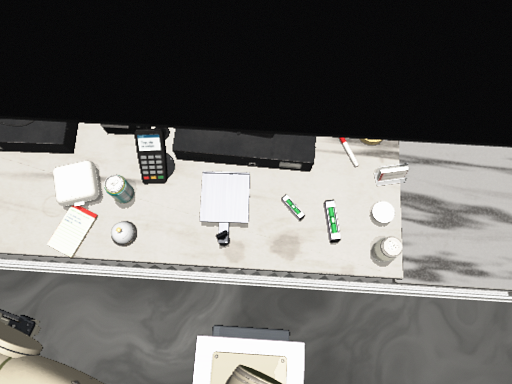

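The scene view shows two levels: the large one at (306,246) and the small one at (284,217). In the top view they are at (333,221) and (293,207). The shelf is at top (225,197) and its knob at (223,237). Candidates for the level are these two, and I choose the larger. I'll measure it and check it in a close crop.

```bash
python3 - <<'E'
from h import *
z=np.load('top0.npz');im,d=z['im'],z['d'];c={k:z[k] for k in ['fx','fy','cx','cy','extrinsics']}
P=pts(d,c)
def box(n,u0,u1,v0,v1,z0,z1):
    m=np.zeros(d.shape,bool);m[v0:v1,u0:u1]=1
    m&=(P[...,2]>z0)&(P[...,2]<z1)&(d>0)
    q=P[m]; r=cv2.minAreaRect((q[:,:2]*1000).astype(np.float32)); b=cv2.boxPoints(r)
    e=b[1]-b[0] if np.linalg.norm(b[1]-b[0])>np.linalg.norm(b[2]-b[1]) else b[2]-b[1]
    print(n,len(q),'c',np.round(r[0],1),'size',np.round(r[1],1),'ang',round(float(np.degrees(np.arctan2(e[1],e[0]))),1),'z',np.round(np.percentile(q[:,2],[5,50,95]),4))
    return q
box('large',318,350,193,248,.025,.06)
box('small',275,310,188,225,.015,.06)
q=box('shelf',195,255,165,224,.03,.06)
A=np.c_[q[:,:2],np.ones(len(q))]; print('plane',np.linalg.lstsq(A,q[:,2],rcond=None)[0])
box('knob',210,240,222,250,.072,.1)
box('tongue',210,240,222,235,.03,.058)
box('shaker',370,410,228,265,.06,.15);box('can',100,140,170,205,.06,.15)
box('bell',105,140,215,250,.02,.15);box('cup',365,400,195,228,.02,.06)
box('term',130,170,125,190,.02,.3)
a=im[170:270,180:360]; cv2.imwrite('pics/crop1.png',cv2.resize(a,None,fx=4.4,fy=4.4,interpolation=2))
E
```

```text
large 412 c [ 513.9 -229.1] size [130.6  30.1] ang 9.1 z [0.0276 0.0377 0.0432]
small 203 c [ 552.3 -106.2] size [90.5 20.7] ang 44.0 z [0.0173 0.0262 0.0318]
shelf 2430 c [564.  108.9] size [165.1 150.5] ang 1.8 z [0.0393 0.0438 0.0492]
plane [0.02657669 0.00217117 0.02883989]
knob 30 c [432.6 102.5] size [ 5.3 35.1] ang -56.8 z [0.0758 0.0912 0.0996]
tongue 104 c [470.8  88.1] size [36.  65.2] ang -84.1 z [0.0368 0.0415 0.0452]
shaker 509 c [ 427.1 -384.2] size [64.2 63.6] ang 82.6 z [0.0657 0.1117 0.1197]
can 478 c [563.9 433.5] size [61.4 64.7] ang -72.1 z [0.0693 0.1096 0.1161]
bell 393 c [436.6 416.1] size [65.2 65.6] ang -85.0 z [0.0256 0.0417 0.0618]
cup 369 c [ 550.5 -385.7] size [65.4 67.1] ang -87.3 z [0.0286 0.0332 0.037 ]
term 1639 c [687. 359.] size [219.1 132.4] ang 8.4 z [0.0697 0.1254 0.1692]
```

View pics/crop1.png

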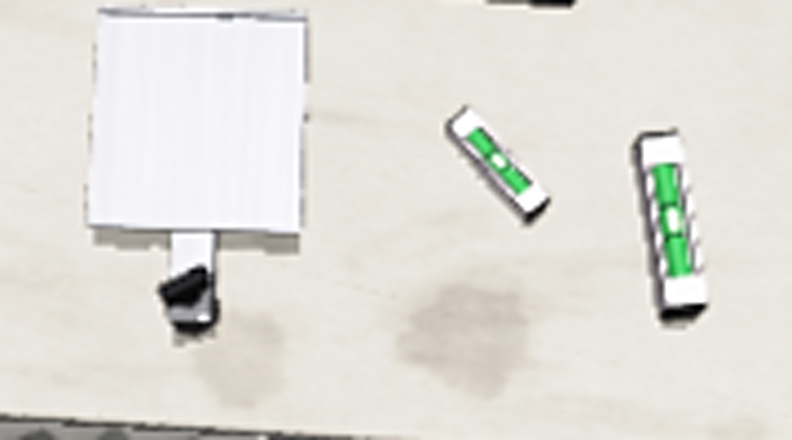

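The crop confirms that the 130x30 mm bar on the right (crop pixel 672,220) is the larger level. The small one, about 90 mm long, is at crop (497,160). I'm moving above the large one.

Call:
{"name": "apply_moves", "arguments": {
  "series": [
    [[0,0,0],[0,0,-0.107]],
    [[0,0,0],[0,0,-0.107]],
    [[0,0,0],[0,0,-0.107]],
    [[0,0,0],[0,0,-0.107]],
    [[-9.6,-37,2],[0,0,0]],
    [[-9.6,-37,2],[0,0,0]],
    [[-9.6,-37,2],[0,0,0]],
    [[-9.6,-37,2],[0,0,0]],
    [[-9.6,-37,2],[0,0,0]],
    [[-9.6,-37,2],[0,0,0]],
    [[-9.6,-37,2],[0,0,0]],
    [[-9.6,-37,2],[0,0,0]]
  ],
  "claw": 1
}}

```text
t: 1.1
tool_pos: [0.2824, 0.2964, 0.3882]
orientation: [0.249, -3.131, 0.0]
force: [0.4, 0.2, -0.0]
opening: 0.0926
gripper_force: 0.0
```

Call:
{"name": "apply_moves", "arguments": {
  "series": [
    [[-9.6,-37,2],[0,0,0]],
    [[-9.6,-37,2],[0,0,0]],
    [[-9.6,-37,2],[0,0,0]],
    [[-9.6,-37,2],[0,0,0]],
    [[-9.6,-37,2],[0,0,0]],
    [[-9.6,-37,2],[0,0,0]],
    [[-9.6,-37,2],[0,0,0]],
    [[-9.6,-37,2],[0,0,0]],
    [[-9.6,-37,2],[0,0,0]],
    [[-9.6,-37,2],[0,0,0]],
    [[-9.6,-37,2],[0,0,0]],
    [[-9.6,-37,2],[0,0,0]]
  ]
}}

```text
t: 2.1
tool_pos: [0.4663, -0.1243, 0.3642]
orientation: [0.248, -3.132, -0.0]
force: [0.6, 1.0, 1.3]
opening: 0.0931
gripper_force: 0.0
```

```bash
cat >> h.py <<'E'
from scipy.spatial.transform import Rotation as Ro
def need(p,yawy=None):
    s=robot.read_state();R=Ro.from_rotvec(s['orientation']).as_matrix()
    y=np.degrees(np.arctan2(R[1,1],R[0,1]))
    print('t',round(s['t'],2),'pos',np.round(s['tool_pos'],4),'yawy',round(y,2),'tilt',np.round(R[:2,2],4),'q6',round(s['q'][5],2),'F',np.round(s['force'],1),'op',round(s['opening'],4))
    print('tool shift mm',np.round(R.T@(np.array(p)-s['tool_pos'])*1000,1), '' if yawy is None else ('turn z',round(-np.radians(yawy-y),4)))
E
python3 - <<'E'
from h import *
need([.514,-.229,.192],99.1)
im,d,c=grab('wrist');cv2.imwrite('pics/w1.png',im);np.savez('w1',im=im,d=d,**c)
P=pts(d,c);m=(P[...,2]>.033)&(P[...,2]<.05)&(d>0)
n,l,st,ce=cv2.connectedComponentsWithStats(m.astype(np.uint8))
for i in range(1,n):
    if st[i,4]>200:
        q=P[l==i];r=cv2.minAreaRect((q[:,:2]*1000).astype(np.float32));print(st[i],np.round(r[0],1),np.round(r[1],1),r[2],np.median(q[:,2]))
E
```

```text
t 2.1 pos [ 0.4663 -0.1243  0.3642] yawy 99.04 tilt [-0.0003  0.0002] q6 -2.1 F [0.6 1.  1.3] op 0.0931
tool shift mm [ -30.7 -111.   172.2] ('turn z', np.float64(-0.0011))
[  0  68  24  69 817] [ 432.9 -362.7] [20.  61.2] 88.83145141601562 0.041529827462047114
[ 125  146   38   91 2247] [ 496.1 -234.8] [89.9 28.5] 9.484886169433594 0.03845399448147379
[ 402  171  110  109 4322] [484.3  88. ] [ 81.2 124.6] 49.34524917602539 0.04141088863552225
[  0 193  26  54 688] [ 550.  -366.5] [25.4 57.7] 87.4635009765625 0.03369404362445364
[377 320  27  32 446] [615.8  41.3] [38.7 27. ] 17.432815551757812 0.043965921627012294
[197 354  33  18 361] [ 680.3 -144.6] [11.5 35.1] 13.860712051391602 0.04179956310665584
```

View pics/w1.png

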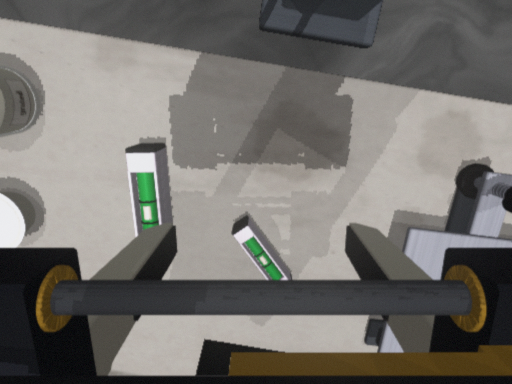

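The wrist view shows the large level at (148,190), the small one at (262,250), and the knob at (475,180). The level's pose agrees with the top view, so I'm descending onto it.

Call:
{"name": "apply_moves", "arguments": {
  "series": [
    [[-10,-38,8],[0,0,0]],
    [[-10,-38,8],[0,0,0]],
    [[-10,-36,8],[0,0,0]],
    [[0,0,20],[0,0,0]],
    [[0,0,25],[0,0,0]],
    [[0,0,25],[0,0,0]],
    [[0,0,25],[0,0,0]],
    [[0,0,22],[0,0,0]],
    [[0,0,16],[0,0,0]],
    [[0,0,10],[0,0,0]],
    [[0,0,0],[0,0,0]]
  ]
}}

```text
t: 3.07
tool_pos: [0.5121, -0.2273, 0.1948]
orientation: [0.248, -3.128, -0.004]
force: [0.1, 0.1, 0.3]
opening: 0.0928
gripper_force: 0.0
```

```bash
python3 - <<'E'
from h import *
need([.515,-.2305,.193],99.3)
E
```

```text
t 3.07 pos [ 0.5121 -0.2273  0.1948] yawy 99.06 tilt [-0.0044  0.0025] q6 -2.24 F [0.1 0.1 0.3] op 0.0928
tool shift mm [-2.4 -3.6  1.7] ('turn z', np.float64(-0.0041))
```

Call:
{"name": "apply_moves", "arguments": {
  "series": [
    [[-2.4,-3.6,1.5],[0,0,0]],
    [[0,0,0],[0,0,0]]
  ]
}}

```text
t: 3.23
tool_pos: [0.5172, -0.232, 0.1975]
orientation: [-0.248, 3.13, -0.002]
force: [1.0, -0.5, -0.0]
opening: 0.0927
gripper_force: 0.0
```

Call:
{"name": "apply_moves", "arguments": {
  "series": [
    [[0,0,0],[0,0,0]],
    [[0,0,0],[0,0,0]],
    [[0,0,0],[0,0,0]],
    [[0,0,0],[0,0,0]],
    [[0,0,0],[0,0,0]],
    [[0,0,0],[0,0,0]],
    [[0,0,-5],[0,0,0]],
    [[0,0,-20],[0,0,0]],
    [[0,0,-30],[0,0,0]],
    [[0,0,-30],[0,0,0]],
    [[0,0,-15],[0,0,0]],
    [[0,0,0],[0,0,0]]
  ],
  "claw": 0,
  "newtons": 25
}}

```text
t: 4.23
tool_pos: [0.5178, -0.2321, 0.3018]
orientation: [-0.248, 3.125, -0.007]
force: [-0.5, -0.4, -0.4]
opening: 0.0176
gripper_force: 0.0
```

```bash
python3 - <<'E'
from h import *
# level target: plate centre + 4 mm back
need([.566,.109,.293],92.2)
im,d,c=grab('top');P=pts(d,c)
for n,(u0,u1,v0,v1) in dict(shelf=(190,262,160,226)).items():
    m=np.zeros(d.shape,bool);m[v0:v1,u0:u1]=1
    m&=(im.min(-1)>150)
    q=P[m&(P[...,2]>.033)&(P[...,2]<.06)]
    # side edges: per-x-bin min/max y
    xs=[];lo=[];hi=[]
    for x in np.arange(.50,.63,.01):
        w=q[abs(q[:,0]-x)<.005]; xs.append(x);lo.append(np.percentile(w[:,1],1));hi.append(np.percentile(w[:,1],99))
    print('edge angles deg',np.degrees(np.polyfit(xs,lo,1)[0]),np.degrees(np.polyfit(xs,hi,1)[0]),'mid y',np.mean(lo+hi), 'w',np.mean(hi)-np.mean(lo))
    w=q[abs(q[:,1]-.12)<.02];print('x range',np.percentile(w[:,0],[0.5,99.5]))
E
```

```text
t 4.23 pos [ 0.5178 -0.2321  0.3018] yawy 99.07 tilt [ 0.0071 -0.004 ] q6 -2.24 F [-0.5 -0.4 -0.4] op 0.0176
tool shift mm [-101.3  329.3    7.7] ('turn z', np.float64(0.1199))
edge angles deg 1.7006937918018707 1.7326161684156702 mid y 0.10838507551687908 w 0.1457558997723462
x range [0.47599636 0.64429151]
```

The fingers were still closing when I lifted, so the level was not gripped. I'll reopen to half, check the level's pose, and retry with a longer close.

Call:
{"name": "apply_moves", "arguments": {
  "series": [
    [[0,0,0],[0,0,0]],
    [[0,0,0],[0,0,0]],
    [[0,0,0],[0,0,0]],
    [[0,0,0],[0,0,0]],
    [[0,0,0],[0,0,0]],
    [[0,0,0],[0,0,0]],
    [[0,0,0],[0,0,0]]
  ],
  "claw": 0.7
}}

```text
t: 4.87
tool_pos: [0.5162, -0.2312, 0.2959]
orientation: [0.248, -3.131, -0.0]
force: [0.2, -0.5, -0.3]
opening: 0.0556
gripper_force: 0.0
```

```bash
python3 - <<'E'
from h import *
need([.515,-.2305,.193],99.3)
im,d,c=grab('wrist');cv2.imwrite('pics/w2.png',im)
P=pts(d,c);m=(P[...,2]>.033)&(P[...,2]<.05)&(d>0)
n,l,st,ce=cv2.connectedComponentsWithStats(m.astype(np.uint8))
for i in range(1,n):
    if st[i,4]>200:
        q=P[l==i];r=cv2.minAreaRect((q[:,:2]*1000).astype(np.float32));print(st[i],np.round(r[0],1),np.round(r[1],1),r[2],np.median(q[:,2]))
E
```

```text
t 4.87 pos [ 0.5162 -0.2312  0.2959] yawy 99.06 tilt [-0.0005  0.0002] q6 -2.24 F [ 0.2 -0.5 -0.3] op 0.0556
tool shift mm [  1.1   0.9 102.9] ('turn z', np.float64(-0.0041))
[  62    0   46  102 1050] [ 434.3 -364.7] [23.6 65.1] 85.04493713378906 0.04213060410000592
[ 241  113   39  165 5196] [ 516.1 -231.7] [130.1  27.8] 9.975245475769043 0.039001249428313275
[  12  170   89   77 3195] [ 549.9 -389.1] [62.8 68.7] 9.077352523803711 0.03360749499783646
```

View pics/w2.png

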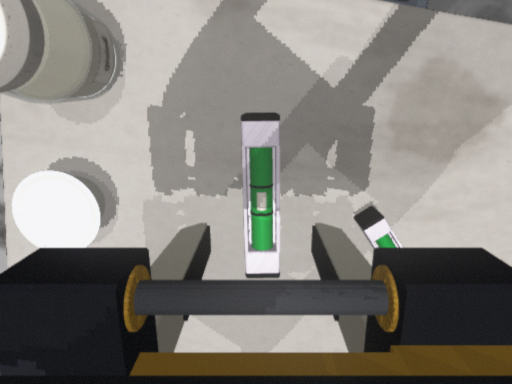

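The level is undisturbed at (516,-232) mm and is seen at (261,195), centred between the fingers.

Call:
{"name": "apply_moves", "arguments": {
  "series": [
    [[0,0,15],[0,0,-0.008]],
    [[0,0,25],[0,0,0]],
    [[0,0,25],[0,0,0]],
    [[0,0,20],[0,0,0]],
    [[0,0,12],[0,0,0]],
    [[0,0,6],[0,0,0]],
    [[0,0,0],[0,0,0]],
    [[0,0,0],[0,0,0]]
  ]
}}

```text
t: 5.58
tool_pos: [0.5167, -0.2315, 0.194]
orientation: [-0.261, 3.13, -0.001]
force: [0.2, 0.3, 0.4]
opening: 0.065
gripper_force: 0.0
```

Call:
{"name": "apply_moves", "arguments": {
  "series": [
    [[0,0,0],[0,0,0]],
    [[0,0,0],[0,0,0]],
    [[0,0,0],[0,0,0]],
    [[0,0,0],[0,0,0]],
    [[0,0,0],[0,0,0]],
    [[0,0,0],[0,0,0]],
    [[0,0,0],[0,0,0]],
    [[0,0,0],[0,0,0]]
  ],
  "claw": 0,
  "newtons": 25
}}

```text
t: 6.25
tool_pos: [0.5164, -0.2312, 0.1934]
orientation: [-0.261, 3.131, 0.0]
force: [-0.8, 0.9, 1.8]
opening: 0.0282
gripper_force: 25.0
```

Call:
{"name": "apply_moves", "arguments": {
  "series": [
    [[0,0,-15],[0,0,0]],
    [[0,0,-30],[0,0,0]],
    [[0,0,-35],[0,0,0]],
    [[0,0,-25],[0,0,0.065]],
    [[0,0,-5],[0,0,0.066]],
    [[-3,17,0],[0,0,0]],
    [[-6,34,0],[0,0,0]],
    [[-6,34,0],[0,0,0]],
    [[-6,34,0],[0,0,0]],
    [[-6,34,0],[0,0,0]],
    [[-6,34,0],[0,0,0]],
    [[-6,34,0],[0,0,0]]
  ]
}}

```text
t: 7.25
tool_pos: [0.5471, -0.0074, 0.3025]
orientation: [0.055, -3.14, -0.0]
force: [1.3, 0.2, -3.5]
opening: 0.028
gripper_force: 25.0
```

Call:
{"name": "apply_moves", "arguments": {
  "series": [
    [[-6,34,0],[0,0,0]],
    [[-6,34,0],[0,0,0]],
    [[-6,32,0],[0,0,0]],
    [[-3,17,0],[0,0,0]],
    [[0,0,0],[0,0,0]],
    [[0,0,0],[0,0,0]],
    [[0,0,0],[0,0,0]]
  ]
}}

```text
t: 7.83
tool_pos: [0.5641, 0.1081, 0.3026]
orientation: [0.056, -3.14, 0.001]
force: [0.1, -0.7, -2.4]
opening: 0.0278
gripper_force: 25.0
```

```bash
python3 - <<'E'
from h import *
need([.564,.1085,.2384],92)
im,d,c=grab('wrist');cv2.imwrite('pics/w3.png',im);np.savez('w3',im=im,d=d,**c)
im,d,c=grab('top');cv2.imwrite('pics/t3.png',im)
E
```

```text
t 7.83 pos [0.5641 0.1081 0.3026] yawy 92.03 tilt [-0.0013 -0.0007] q6 -1.51 F [ 0.1 -0.7 -2.4] op 0.0278
tool shift mm [-0.   0.4 64.2] ('turn z', np.float64(0.0005))
```

View pics/w3.png

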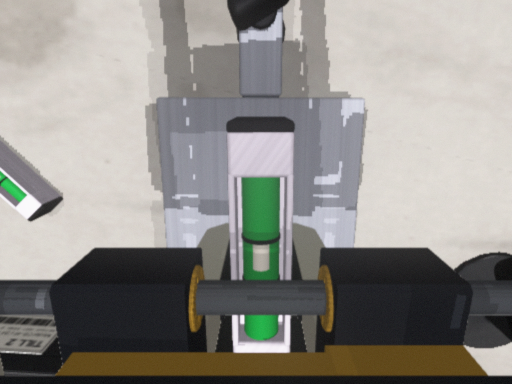

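The level hangs centred over the plate: plate edges at columns 158 and 362, level at column 261, knob at the top (257,10). I'm lowering it.

Call:
{"name": "apply_moves", "arguments": {
  "series": [
    [[0,0,10],[0,0,0]],
    [[0,0,20],[0,0,0]],
    [[0,0,15],[0,0,0]],
    [[0,0,9],[0,0,0]],
    [[0,0,4],[0,0,0]],
    [[0,0,2],[0,0,0]],
    [[0,0,2],[0,0,0]],
    [[0,0,1],[0,0,0]],
    [[0,0,0],[0,0,0]],
    [[0,0,0],[0,0,0]]
  ]
}}

```text
t: 8.77
tool_pos: [0.5647, 0.1087, 0.241]
orientation: [-0.055, 3.14, 0.0]
force: [-0.5, -0.8, -2.2]
opening: 0.0278
gripper_force: 25.0
```

Call:
{"name": "apply_moves", "arguments": {
  "series": [
    [[0,0,1],[0,0,0]],
    [[0,0,1],[0,0,0]],
    [[0,0,1],[0,0,0]],
    [[0,0,0],[0,0,0]],
    [[0,0,0],[0,0,0]]
  ]
}}

```text
t: 9.18
tool_pos: [0.5645, 0.1088, 0.2376]
orientation: [-0.055, 3.141, 0.0]
force: [-1.9, 0.5, 0.8]
opening: 0.0278
gripper_force: 25.0
```

In contact, so I release and rise.

Call:
{"name": "apply_moves", "arguments": {
  "series": [
    [[0,0,0],[0,0,0]],
    [[0,0,0],[0,0,0]],
    [[0,0,0],[0,0,0]],
    [[0,0,0],[0,0,0]],
    [[0,0,-10],[0,0,0]],
    [[0,0,-25],[0,0,0]],
    [[0,0,-30],[0,0,0]],
    [[0,0,-20],[0,0,0]],
    [[0,0,0],[0,0,0]],
    [[0,0,0],[0,0,0]]
  ],
  "claw": 0.65
}}

```text
t: 10.02
tool_pos: [0.5651, 0.1087, 0.3248]
orientation: [-0.055, 3.137, 0.001]
force: [-0.4, 0.0, -0.5]
opening: 0.0606
gripper_force: 0.0
```

```bash
cat >> h.py <<'E'
def bub(name,zt=.084,show=False,roi=None):
    im,d,c=grab(name); h=cv2.cvtColor(im,cv2.COLOR_BGR2HSV)
    g=((h[...,0]>45)&(h[...,0]<80)&(h[...,1]>120)).astype(np.uint8)
    # candidate blobs, joined over bubble
    k=cv2.morphologyEx(g,cv2.MORPH_CLOSE,np.ones((9,9)))
    n,l,st,ce=cv2.connectedComponentsWithStats(k)
    out=[]
    for i in range(1,n):
        if st[i,4]>60: out.append((st[i].tolist(),np.round(ray(*ce[i],c,zt),4).tolist()))
    return im,d,c,g,out
E
python3 - <<'E'
from h import *
need([.433,.1035,.30],92)
im,d,c,g,o=bub('wrist');cv2.imwrite('pics/w4.png',im);np.savez('w4',im=im,d=d,**c);print(o)
P=pts(d,c)
m=(P[...,2]>.073)&(P[...,2]<.11)&(d>0)&(P[...,0]>.39)&(P[...,0]<.48)
q=P[m];print(len(q))
if len(q)>20:
    r=cv2.minAreaRect((q[:,:2]*1000).astype(np.float32));print('knob',np.round(r[0],1),np.round(r[1],1),r[2],np.percentile(q[:,2],[5,50,95]))
m=(P[...,2]>.07)&(P[...,2]<.095)&(d>0)&(P[...,0]>.48)&(P[...,0]<.64)&(abs(P[...,1]-.108)<.04)
q=P[m];r=cv2.minAreaRect((q[:,:2]*1000).astype(np.float32));print('level',np.round(r[0],1),np.round(r[1],1),r[2],np.percentile(q[:,2],[5,50,95]))
E
```

```text
t 10.02 pos [0.5651 0.1087 0.3248] yawy 92.02 tilt [0.0043 0.0004] q6 -1.51 F [-0.4  0.  -0.5] op 0.0606
tool shift mm [132.3  -0.6  24.2] ('turn z', np.float64(0.0003))
[([0, 147, 42, 45, 453], [0.5455, -0.0593, 0.084]), ([250, 147, 22, 109, 2098], [0.5591, 0.1081, 0.084])]
1226
knob [442.6 103.3] [11.9 34.8] 11.463517189025879 [0.07646841 0.10048216 0.10408669]
level [561.2 107.9] [124.8  28.1] 2.157827615737915 [0.07482915 0.08155063 0.08447416]
```

View pics/w4.png

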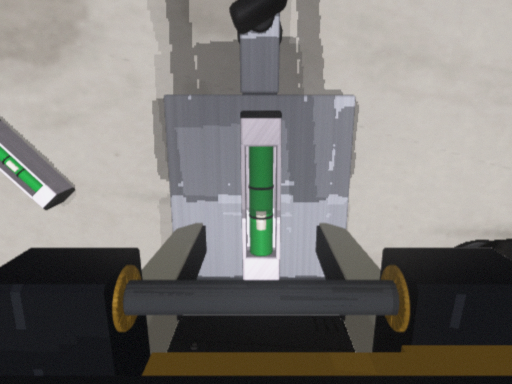

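The level lies on the plate at (261,200), with rings at rows 187 and 215 and the bubble at row 221. That is about 16 mm towards the back, so the knob needs about 1.75 rad clockwise. The wing is at (258,12), partly cut off. I'm moving back to see it fully.

Call:
{"name": "apply_moves", "arguments": {
  "series": [
    [[20,0,0],[0,0,0]],
    [[30,0,0],[0,0,0]],
    [[30,0,0],[0,0,0]],
    [[15,0,0],[0,0,0]],
    [[0,0,0],[0,0,0]],
    [[0,0,0],[0,0,0]],
    [[0,0,0],[0,0,0]]
  ]
}}

```text
t: 10.65
tool_pos: [0.4698, 0.1053, 0.3218]
orientation: [0.055, -3.141, 0.0]
force: [-0.5, -0.2, 0.2]
opening: 0.0605
gripper_force: 0.0
```

```bash
python3 - <<'E'
from h import *
im,d,c,g,o=bub('wrist');cv2.imwrite('pics/w5.png',im)
P=pts(d,c)
for z0 in (.073,.098):
    m=(P[...,2]>z0)&(P[...,2]<.11)&(d>0)&(P[...,0]>.39)&(P[...,0]<.475)&(abs(P[...,1]-.103)<.03)
    q=P[m];r=cv2.minAreaRect((q[:,:2]*1000).astype(np.float32));print('knob',len(q),np.round(r[0],1),np.round(r[1],1),r[2],np.percentile(q[:,2],[5,50,95]),np.argwhere(m).min(0),np.argwhere(m).max(0))
need([r[0][0]/1000,r[0][1]/1000,.257],11.5)
E
```

```text
knob 1287 [437.8 102.5] [12.4 36. ] 31.012784957885742 [0.08055751 0.10246055 0.10420418] [144 233] [187 286]
knob 1036 [438.  102.6] [12.3 35.9] 31.358341217041016 [0.0999102  0.10289274 0.10433502] [149 233] [187 286]
t 10.7 pos [0.47   0.1053 0.3219] yawy 92.01 tilt [-0.0002 -0.0001] q6 -1.49 F [-0.2 -0.4 -0.6] op 0.0604
tool shift mm [32.1 -1.5 64.9] ('turn z', np.float64(1.4052))
```

Call:
{"name": "apply_moves", "arguments": {
  "series": [
    [[16,-0.8,0],[0,0,0]],
    [[16,-0.7,0],[0,0,0]],
    [[0,0,0],[0,0,0.106]],
    [[0,0,0],[0,0,0.106]],
    [[0,0,0],[0,0,0.106]],
    [[0,0,0],[0,0,0.106]],
    [[0,0,0],[0,0,0.106]],
    [[0,0,0],[0,0,0.106]],
    [[0,0,0],[0,0,0.106]],
    [[0,0,0],[0,0,0.106]],
    [[0,0,0],[0,0,0.106]],
    [[0,0,0],[0,0,0.106]]
  ]
}}

```text
t: 11.7
tool_pos: [0.4383, 0.1026, 0.3221]
orientation: [-1.548, -2.734, 0.0]
force: [-0.7, 0.1, -0.6]
opening: 0.0602
gripper_force: 0.0
```

Call:
{"name": "apply_moves", "arguments": {
  "series": [
    [[0,0,10],[0,0,0]],
    [[0,0,20],[0,0,0]],
    [[0,0,18],[0,0,0]],
    [[0,0,11],[0,0,0]],
    [[0,0,6],[0,0,0]],
    [[0,0,0],[0,0,0]],
    [[0,0,0],[0,0,0]]
  ]
}}

```text
t: 12.28
tool_pos: [0.4377, 0.1027, 0.2572]
orientation: [-1.539, -2.739, 0.0]
force: [0.3, 0.3, 0.5]
opening: 0.061
gripper_force: 0.0
```

```bash
python3 - <<'E'
from h import *
need([.438,.1026,.257],31.3)
E
```

```text
t 12.28 pos [0.4377 0.1027 0.2572] yawy 31.34 tilt [-0.0005 -0.0001] q6 -0.43 F [0.3 0.3 0.5] op 0.061
tool shift mm [-0.2  0.2  0.2] ('turn z', np.float64(0.0007))
```

Call:
{"name": "apply_moves", "arguments": {
  "series": [
    [[0,0,0],[0,0,0]],
    [[0,0,0],[0,0,0]],
    [[0,0,0],[0,0,0]],
    [[0,0,0],[0,0,0]],
    [[0,0,0],[0,0,0]],
    [[0,0,0],[0,0,0]],
    [[0,0,0],[0,0,0]],
    [[0,0,0],[0,0,0]],
    [[0,0,0],[0,0,0]]
  ],
  "claw": 0,
  "newtons": 20
}}

```text
t: 13.03
tool_pos: [0.4378, 0.1028, 0.2573]
orientation: [1.54, 2.738, 0.001]
force: [4.9, 1.7, -2.5]
opening: 0.0122
gripper_force: 20.0
```

Call:
{"name": "apply_moves", "arguments": {
  "series": [
    [[0,0,0],[0,0,0.1]],
    [[0,0,0],[0,0,0.1]],
    [[0,0,0],[0,0,0.1]],
    [[0,0,0],[0,0,0.1]],
    [[0,0,0],[0,0,0.1]],
    [[0,0,0],[0,0,0.1]],
    [[0,0,0],[0,0,0.1]],
    [[0,0,0],[0,0,0.1]]
  ]
}}

```text
t: 13.7
tool_pos: [0.4377, 0.1028, 0.2573]
orientation: [2.489, 1.916, 0.001]
force: [3.1, 1.0, -1.7]
opening: 0.0118
gripper_force: 20.0
```

Call:
{"name": "apply_moves", "arguments": {
  "series": [
    [[0,0,0],[0,0,0.1]],
    [[0,0,0],[0,0,0.1]],
    [[0,0,0],[0,0,0.1]],
    [[0,0,0],[0,0,0.1]],
    [[0,0,0],[0,0,0.1]],
    [[0,0,0],[0,0,0.1]],
    [[0,0,0],[0,0,0.1]],
    [[0,0,0],[0,0,0.1]],
    [[0,0,0],[0,0,0.1]],
    [[0,0,0],[0,0,0]],
    [[0,0,0],[0,0,0]],
    [[0,0,0],[0,0,0]]
  ]
}}

```text
t: 14.7
tool_pos: [0.4376, 0.1028, 0.2573]
orientation: [-3.072, -0.655, -0.001]
force: [2.8, 2.4, -0.8]
opening: 0.012
gripper_force: 20.0
```

Call:
{"name": "apply_moves", "arguments": {
  "series": [
    [[0,0,0],[0,0,0]],
    [[0,0,0],[0,0,0]],
    [[0,0,0],[0,0,0]],
    [[0,0,0],[0,0,0]],
    [[0,0,0],[0,0,0]],
    [[0,0,0],[0,0,0]],
    [[0,0,0],[0,0,0]],
    [[0,0,0],[0,0,0]],
    [[0,0,0],[0,0,0]],
    [[0,0,0],[0,0,0]]
  ]
}}

```text
t: 15.53
tool_pos: [0.4376, 0.1027, 0.2573]
orientation: [-3.073, -0.65, -0.0]
force: [3.0, 4.3, -0.6]
opening: 0.0116
gripper_force: 20.0
```

```bash
python3 - <<'E'
from h import *
need([.438,.1026,.257],31.3)
im,d,c,g,o=bub('wrist');cv2.imwrite('pics/w6.png',im);np.savez('w6',im=im,d=d,**c);print(o)
im,d,c=grab('scene');cv2.imwrite('pics/s6.png',im)
E
```

```text
t 15.53 pos [0.4376 0.1027 0.2573] yawy -66.11 tilt [0.0003 0.0002] q6 1.27 F [ 3.   4.3 -0.6] op 0.0116
tool shift mm [0.3 0.3 0.3] ('turn z', np.float64(-1.7001))
[([313, 0, 70, 87, 2872], [0.5413, 0.1085, 0.084])]
```

View pics/w6.png

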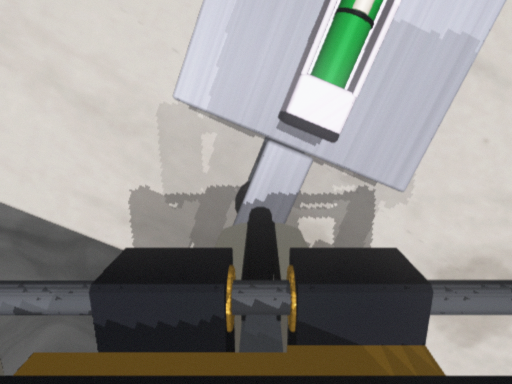

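The near ring is at (356,17) and the bubble just beyond it at (366,3), so it looks close to the middle but is cut off. I'm releasing and rising straight up so the camera sees the whole vial.

Call:
{"name": "apply_moves", "arguments": {
  "series": [
    [[0,0,0],[0,0,0]],
    [[0,0,0],[0,0,0]],
    [[0,0,0],[0,0,0]],
    [[0,0,0],[0,0,0]],
    [[0,0,-10],[0,0,0]],
    [[0,0,-25],[0,0,0]],
    [[0,0,-25],[0,0,0]],
    [[0,0,-15],[0,0,0]],
    [[0,0,0],[0,0,0]],
    [[0,0,0],[0,0,0]]
  ],
  "claw": 0.5
}}

```text
t: 16.47
tool_pos: [0.4379, 0.1027, 0.3336]
orientation: [3.073, 0.65, 0.004]
force: [-0.6, 0.6, 0.2]
opening: 0.0466
gripper_force: 0.0
```

Call:
{"name": "apply_moves", "arguments": {
  "series": [
    [[34,15,0],[0,0,0]],
    [[34,15,0],[0,0,0]],
    [[17,7,0],[0,0,0]],
    [[0,0,0],[0,0,0]],
    [[0,0,0],[0,0,0]],
    [[0,0,0],[0,0,0]]
  ]
}}

```text
t: 16.97
tool_pos: [0.5293, 0.1032, 0.3307]
orientation: [-3.073, -0.65, 0.005]
force: [0.4, -0.6, 0.7]
opening: 0.0466
gripper_force: 0.0
```

```bash
python3 - <<'E'
from h import *
need([.438,.1026,.257],-66.1)
im,d,c,g,o=bub('wrist');np.savez('w7',im=im,d=d,**c);print(o)
cv2.imwrite('pics/w7.png',im)
E
```

```text
t 16.97 pos [0.5293 0.1032 0.3307] yawy -66.12 tilt [-0.0032 -0.0003] q6 1.25 F [ 0.4 -0.6  0.7] op 0.0466
tool shift mm [-83.5 -36.4  74. ] ('turn z', np.float64(-0.0004))
[([245, 98, 61, 112, 2211], [0.5683, 0.1091, 0.084]), ([464, 223, 17, 37, 356], [0.5687, -0.0533, 0.084])]
```

View pics/w7.png

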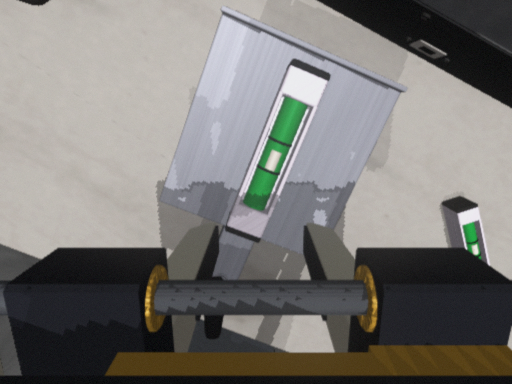

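The vial is in full view, with rings near (281,140) and (266,173) and the bubble at (273,159). I'll compute the offset.

```bash
cat >> h.py <<'E'
def prof(im,c,zt=.083):
    h=cv2.cvtColor(im,cv2.COLOR_BGR2HSV).astype(int)
    g=((h[...,0]>45)&(h[...,0]<80)&(h[...,1]>120)).astype(np.uint8)
    k=cv2.morphologyEx(g,cv2.MORPH_CLOSE,np.ones((9,9)))
    n,l,st,ce=cv2.connectedComponentsWithStats(k); i=1+np.argmax(st[1:,4])
    vu=np.argwhere(l==i); W=np.array([ray(u,v,c,zt)[:2] for v,u in vu])*1000
    m=W.mean(0); ax=np.linalg.svd(W-m,full_matrices=False)[2][0]; ax*=np.sign(ax[0])
    s=(W-m)@ax; t=abs((W-m)@np.array([-ax[1],ax[0]]))<3
    px=im[vu[:,0],vu[:,1]].astype(int); G=px[:,1]; S=px[:,2]
    print('axis deg',np.degrees(np.arctan2(ax[1],ax[0])),'len',np.ptp(s),'ends',s.min(),s.max())
    white=t&(S>110); dark=t&(G<75)
    print('bubble mid',s[white].mean(),np.percentile(s[white],[3,97]),white.sum(),'vial mid',(s.min()+s.max())/2)
    d=s[dark]; print('rings',d[d<0].mean(),d[d>0].mean(),len(d),np.std(d[d<0]),np.std(d[d>0]), 'mid',(d[d<0].mean()+d[d>0].mean())/2)
E
python3 - <<'E'
from h import *
for f in ('w4','w7'):
    z=np.load(f+'.npz');c={k:z[k] for k in ['fx','fy','cx','cy','extrinsics']}
    im=z['im'].copy()
    if f=='w4': im[:,:150]=128
    else: im[:,400:]=128
    prof(im,c)
E
```

```text
axis deg 2.4239376343744685 len 80.45320295388318 ends -36.803401914791415 43.64980103909176
bubble mid 23.693744987168508 [23.68592888 23.70156107] 5 vial mid 3.423199562150174
rings -7.576870324130222 nan 18 0.3639200864012291 nan mid nan
axis deg 2.233001522761549 len 81.05554276186169 ends -42.91790333357317 38.137639428288516
bubble mid -3.6967602894972384 [-11.53193604   2.1109528 ] 7 vial mid -2.390131952642328
rings -13.406221944114055 8.550362407583927 15 0.261628772522597 0.23062305089311622 mid -2.427929768265064h.py:40: RuntimeWarning: Mean of empty slice.
  d=s[dark]; print('rings',d[d<0].mean(),d[d>0].mean(),len(d),np.std(d[d<0]),np.std(d[d>0]), 'mid',(d[d<0].mean()+d[d>0].mean())/2)
  ret = ret.dtype.type(ret / rcount)
  ret = _var(a, axis=axis, dtype=dtype, out=out, ddof=ddof,
  arrmean = um.true_divide(arrmean, div, out=arrmean,
  ret = ret.dtype.type(ret / rcount)
```

```bash
sed -i "s/    vu=np.argwhere(l==i);/    hl=cv2.fillConvexPoly(np.zeros_like(k),cv2.convexHull(np.argwhere(l==i)[:,::-1].astype(np.int32)),1); vu=np.argwhere(hl>0);/" h.py
python3 - <<'E'
from h import *
for f in ('w7',):
    z=np.load(f+'.npz');c={k:z[k] for k in ['fx','fy','cx','cy','extrinsics']}
    im=z['im'].copy(); im[:,400:]=128
    prof(im,c)
E
```

```text
axis deg 2.3549078479845456 len 81.57754847137358 ends -42.65054083540859 38.92700763596498
bubble mid -4.6274652291836205 [-11.48778327   2.18691674] 174 vial mid -1.861766599721804
rings -12.87457011896324 9.095998929264953 20 0.24828457279536573 0.2304161683957278 mid -1.8892855948491434
```

```bash
python3 - <<'E'
from h import *
for f in ('w4','w7'):
    z=np.load(f+'.npz');c={k:z[k] for k in ['fx','fy','cx','cy','extrinsics']}
    E=c['extrinsics'];print('cam',-E[:3,:3].T@E[:3,3],E[2,:3])
    im=z['im'].copy()
    if f=='w4': im[:,:150]=128
    else: im[:,400:]=128
    prof(im,c)
E
```

```text
cam [0.49434675 0.10571385 0.30434267] [ 0.2611047   0.00908081 -0.96526777]
axis deg 2.440196750606906 len 80.46027730465593 ends -38.32697091805394 42.133306386601994
bubble mid 15.149796325190795 [ 8.33546121 21.98895528] 142 vial mid 1.903167734274028
rings -9.100685923129245 nan 16 0.3638987822878475 nan mid nan
cam [0.59444762 0.13146461 0.31039924] [-0.23768771 -0.10529774 -0.96561739]
axis deg 2.3549078479845456 len 81.57754847137358 ends -42.65054083540859 38.92700763596498
bubble mid -4.6274652291836205 [-11.48778327   2.18691674] 174 vial mid -1.861766599721804
rings -12.87457011896324 9.095998929264953 20 0.24828457279536573 0.2304161683957278 mid -1.8892855948491434h.py:40: RuntimeWarning: Mean of empty slice.
  d=s[dark]; print('rings',d[d<0].mean(),d[d>0].mean(),len(d),np.std(d[d<0]),np.std(d[d>0]), 'mid',(d[d<0].mean()+d[d>0].mean())/2)
  ret = ret.dtype.type(ret / rcount)
  ret = _var(a, axis=axis, dtype=dtype, out=out, ddof=ddof,
  arrmean = um.true_divide(arrmean, div, out=arrmean,
  ret = ret.dtype.type(ret / rcount)
```

The bubble stands about 2.5 mm towards the front, inside the lines but with little margin. I'm regripping to turn back about 0.27 rad.

Call:
{"name": "apply_moves", "arguments": {
  "series": [
    [[-17,-7,0],[0,0,0]],
    [[-33,-14.7,0],[0,0,0]],
    [[-33.5,-14.7,0],[0,0,0]],
    [[0,0,0],[0,0,0]],
    [[0,0,12],[0,0,0]],
    [[0,0,25],[0,0,0]],
    [[0,0,20],[0,0,0]],
    [[0,0,12],[0,0,0]],
    [[0,0,6],[0,0,0]],
    [[0,0,0],[0,0,0]],
    [[0,0,0],[0,0,0]]
  ]
}}

```text
t: 17.93
tool_pos: [0.4394, 0.1027, 0.2573]
orientation: [3.074, 0.65, -0.0]
force: [-0.1, -0.4, -0.3]
opening: 0.0464
gripper_force: 0.0
```

Call:
{"name": "apply_moves", "arguments": {
  "series": [
    [[0,0,0],[0,0,0]],
    [[0,0,0],[0,0,0]],
    [[0,0,0],[0,0,0]],
    [[0,0,0],[0,0,0]],
    [[0,0,0],[0,0,0]],
    [[0,0,0],[0,0,0]],
    [[0,0,0],[0,0,0]],
    [[0,0,0],[0,0,-0.09]],
    [[0,0,0],[0,0,-0.09]],
    [[0,0,0],[0,0,-0.09]],
    [[0,0,0],[0,0,0]],
    [[0,0,0],[0,0,0]]
  ],
  "claw": 0
}}

```text
t: 18.93
tool_pos: [0.4389, 0.1033, 0.2575]
orientation: [-2.956, -1.059, 0.0]
force: [-3.4, 3.3, 4.8]
opening: 0.0119
gripper_force: 20.0
```

Call:
{"name": "apply_moves", "arguments": {
  "series": [
    [[0,0,0],[0,0,0]],
    [[0,0,0],[0,0,0]],
    [[0,0,0],[0,0,0]],
    [[0,0,0],[0,0,0]],
    [[0,0,-10],[0,0,0]],
    [[0,0,-25],[0,0,0]],
    [[0,0,-25],[0,0,0]],
    [[0,0,-15],[0,0,0]],
    [[0,0,0],[0,0,0]],
    [[0,0,0],[0,0,0]]
  ],
  "claw": 0.5
}}

```text
t: 19.77
tool_pos: [0.4396, 0.1027, 0.3336]
orientation: [2.957, 1.057, 0.004]
force: [-0.2, 0.1, -0.5]
opening: 0.046
gripper_force: 0.0
```

```bash
python3 - <<'E'
from h import *
need([.53,.107,.333],-88)
E
```

```text
t 19.77 pos [0.4396 0.1027 0.3336] yawy -50.65 tilt [0.0029 0.0002] q6 1.0 F [-0.2  0.1 -0.5] op 0.046
tool shift mm [72.6 54.   0.9] ('turn z', np.float64(0.6518))
```

Call:
{"name": "apply_moves", "arguments": {
  "series": [
    [[0,0,0],[0,0,0.108]],
    [[0,0,0],[0,0,0.108]],
    [[0,0,0],[0,0,0.109]],
    [[0,0,0],[0,0,0.109]],
    [[0,0,0],[0,0,0.109]],
    [[0,0,0],[0,0,0.109]],
    [[30,-0.5,0],[0,0,0]],
    [[35,-0.5,0],[0,0,0]],
    [[25,0,0],[0,0,0]],
    [[0,0,0],[0,0,0]],
    [[0,0,0],[0,0,0]],
    [[0,0,0],[0,0,0]]
  ],
  "claw": 0
}}

```text
t: 20.77
tool_pos: [0.5282, 0.1068, 0.3307]
orientation: [3.141, 0.055, -0.005]
force: [0.1, -0.2, -0.6]
opening: 0.0005
gripper_force: 0.0
```

```bash
python3 - <<'E'
from h import *
im,d,c=grab('wrist');cv2.imwrite('pics/w8.png',im);im2=im.copy();im2[:,400:]=128;prof(im2,c)
P=pts(d,c);m=(P[...,2]>.075)&(P[...,2]<.1)&(d>0)&(P[...,0]>.48)&(P[...,0]<.637)&(abs(P[...,1]-.108)<.03)
q=P[m];r=cv2.minAreaRect((q[:,:2]*1000).astype(np.float32));print('level',np.round(r[0],1),np.round(r[1],1),r[2],np.percentile(q[:,2],[5,50,95]))
need([r[0][0]/1000,r[0][1]/1000,.286])
E
```

```text
axis deg 2.1546334022591145 len 80.26631581713937 ends -41.55991898255601 38.70639683458336
bubble mid -2.1684276089877685 [-8.82271946  4.60168752] 164 vial mid -1.4267610739863272
rings -12.783777265645913 9.1322918257081 27 0.36189416900415067 0.34307228437478876 mid -1.8257427199689067
level [570.8 108.5] [117.9  28.1] 2.194169521331787 [0.07774036 0.08352945 0.08557008]
t 20.82 pos [0.528  0.1068 0.3312] yawy -88.0 tilt [-0.0023 -0.0002] q6 1.64 F [-0.   0.5  0.5] op 0.0004
tool shift mm [42.9 -0.1 45.1]
```

View pics/w8.png

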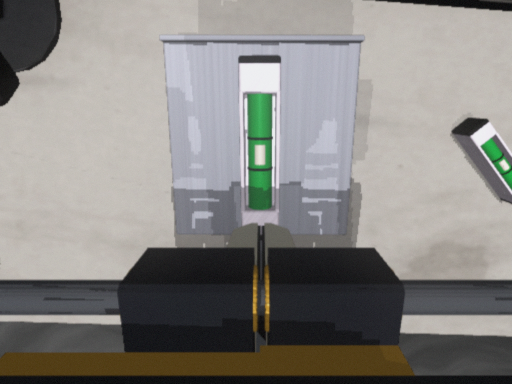

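The bubble is centred, with rings at rows 137 and 168, the bubble at (260,154), and an offset of -0.3 mm. Now I press at the level's middle (566,108).

Call:
{"name": "apply_moves", "arguments": {
  "series": [
    [[18,0,0],[0,0,0]],
    [[20,0,0],[0,0,0]],
    [[0,0,10],[0,0,0]],
    [[0,0,20],[0,0,0]],
    [[0,0,14],[0,0,0]],
    [[0,0,6],[0,0,0]],
    [[0,0,3],[0,0,0]],
    [[0,0,1],[0,0,0]],
    [[0,0,0],[0,0,0]],
    [[0,0,0],[0,0,0]],
    [[0,0,0],[0,0,0]]
  ],
  "newtons": 10
}}

```text
t: 21.73
tool_pos: [0.5673, 0.1083, 0.2794]
orientation: [-3.141, -0.055, -0.003]
force: [-0.4, 0.1, 0.3]
opening: 0.0005
gripper_force: 0.0
```

Call:
{"name": "apply_moves", "arguments": {
  "series": [
    [[0,0,1],[0,0,0]],
    [[0,0,1],[0,0,0]],
    [[0,0,1],[0,0,0]],
    [[0,0,0],[0,0,0]],
    [[0,0,0],[0,0,0]],
    [[0,0,0],[0,0,0]]
  ]
}}

```text
t: 22.23
tool_pos: [0.567, 0.1082, 0.2752]
orientation: [-3.141, -0.055, 0.0]
force: [0.7, 0.0, -0.3]
opening: 0.0004
gripper_force: 0.0
```

Call:
{"name": "apply_moves", "arguments": {
  "series": [
    [[0,0,1],[0,0,0]],
    [[0,0,1],[0,0,0]],
    [[0,0,0],[0,0,0]],
    [[0,0,0],[0,0,0]],
    [[0,0,0],[0,0,0]]
  ]
}}

```text
t: 22.65
tool_pos: [0.567, 0.1082, 0.2732]
orientation: [3.141, 0.055, -0.0]
force: [-0.4, 0.1, 0.8]
opening: 0.0006
gripper_force: 0.0
```

Call:
{"name": "apply_moves", "arguments": {
  "series": [
    [[0,0,0.7],[0,0,0]],
    [[0,0,0],[0,0,0]],
    [[0,0,0],[0,0,0]],
    [[0,0,0],[0,0,0]]
  ]
}}

```text
t: 22.98
tool_pos: [0.567, 0.1082, 0.2725]
orientation: [3.141, 0.055, -0.0]
force: [-0.3, 0.1, -0.5]
opening: 0.0002
gripper_force: 0.0
```

Call:
{"name": "apply_moves", "arguments": {
  "series": [
    [[0,0,0.7],[0,0,0]],
    [[0,0,0],[0,0,0]],
    [[0,0,0],[0,0,0]],
    [[0,0,0],[0,0,0]]
  ]
}}

```text
t: 23.32
tool_pos: [0.567, 0.1082, 0.2718]
orientation: [-3.141, -0.055, 0.0]
force: [-0.4, -0.5, -0.1]
opening: 0.0001
gripper_force: 0.0
```

Call:
{"name": "apply_moves", "arguments": {
  "series": [
    [[0,0,0.7],[0,0,0]],
    [[0,0,0],[0,0,0]],
    [[0,0,0],[0,0,0]],
    [[0,0,0],[0,0,0]]
  ]
}}

```text
t: 23.65
tool_pos: [0.5671, 0.1082, 0.2713]
orientation: [-3.141, -0.055, -0.0]
force: [-1.1, -1.1, 1.4]
opening: 0.0004
gripper_force: 1.2
```

Call:
{"name": "apply_moves", "arguments": {
  "series": [
    [[0,0,0.4],[0,0,0]],
    [[0,0,0],[0,0,0]],
    [[0,0,0],[0,0,0]],
    [[0,0,0],[0,0,0]]
  ]
}}

```text
t: 23.98
tool_pos: [0.5671, 0.1082, 0.2713]
orientation: [-3.141, -0.055, -0.0]
force: [-2.0, 0.3, 5.0]
opening: 0.0003
gripper_force: 2.8
```

Call:
{"name": "apply_moves", "arguments": {
  "series": [
    [[0,0,0.3],[0,0,0]],
    [[0,0,0],[0,0,0]],
    [[0,0,0],[0,0,0]],
    [[0,0,0],[0,0,0]]
  ]
}}

```text
t: 24.32
tool_pos: [0.5671, 0.1082, 0.2712]
orientation: [-3.141, -0.055, -0.001]
force: [-2.7, -0.2, 7.6]
opening: 0.0003
gripper_force: 3.8
```

Call:
{"name": "apply_moves", "arguments": {
  "series": [
    [[0,0,0.4],[0,0,0]],
    [[0,0,0.4],[0,0,0]],
    [[0,0,0],[0,0,0]],
    [[0,0,0],[0,0,0]],
    [[0,0,0],[0,0,0]],
    [[0,0,0],[0,0,0]],
    [[0,0,0],[0,0,0]],
    [[0,0,0],[0,0,0]],
    [[0,0,0],[0,0,0]],
    [[0,0,0],[0,0,0]],
    [[0,0,0],[0,0,0]],
    [[0,0,0],[0,0,0]]
  ]
}}

```text
t: 25.32
tool_pos: [0.5671, 0.1082, 0.2712]
orientation: [3.141, 0.055, 0.001]
force: [-6.4, -1.0, 11.8]
opening: 0.0003
gripper_force: 6.5
```

```bash
python3 - <<'E'
from h import *
need([.567,.1082,.2712])
im,d,c=grab('wrist'); cv2.imwrite('pics/w9.png',im[:250])
im,d,c=grab('top');a=im[150:260,90:400];cv2.imwrite('pics/t9.png',cv2.resize(a,None,fx=2.5,fy=2.5))
im,d,c=grab('scene');a=im[130:230,180:310];cv2.imwrite('pics/s9.png',cv2.resize(a,None,fx=4,fy=4,interpolation=2))
a=cv2.imread('pics/w9.png');b=cv2.imread('pics/s9.png');H=np.zeros((600,520,3),np.uint8);H[:190,:512]=a[:190];H[195:595,:520]=b;cv2.imwrite('pics/m9.png',H)
E
```

```text
t 25.32 pos [0.5671 0.1082 0.2712] yawy -88.0 tilt [0.0004 0.    ] q6 1.64 F [-6.4 -1.  11.8] op 0.0003
tool shift mm [-0.1  0.  -0. ]
```

View pics/m9.png

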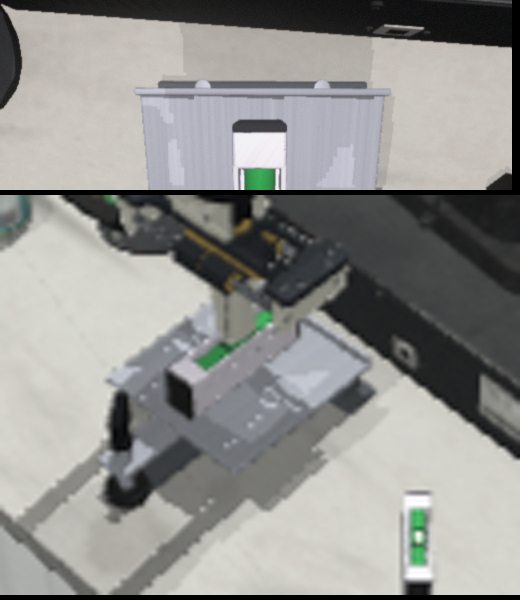

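The level lies flat on the plate, pressed in its middle by the shut fingers with about 12 N, and nothing else has been touched. I'm handing it in.

```bash
python3 -c "
from plant import robot
print(robot.close_job())"
```

```text
the job is handed in; nothing more can be done
None
```

I handed the job in at about 25 s. The larger level lies front to back on the shelf plate and the closed fingers press its middle with about 12 N. The bubble was 0.3 mm off centre when last measured, just before pressing (the fingers then hid it), and the hand-in returned no verdict.

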